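Stand each jar behind its tasting dish

TASK

Move the four small jars from the carrier to the display stand: set each one gently and upright, fully down, into the well directly behind the tasting dish that holds the same fruit, so that the row of jars follows the row of dishes and guests can take the jar of what they have just tasted. Leave the dishes where they are, and tip no jar over.

Things in the scene. Friction and masses are not known exactly. Their poses are not given: they have to be found in the camera images.
- jar_carrier: Birch carrying rack, fixed, 80 (x) x 287 (y) mm, end boards 72 mm high. Origin: centre of its underside, on the table; long side along its y. Four round holes, 47 mm wide, at x = 0, y = -96, -32, +32, +96 mm in a deck whose top is 35 mm above the table; a jar stands in each, on a floor 8 mm above the table.
- display_stand: Stepped oak stand, fixed, 132 (x) x 276 (y) mm. Origin: centre of its underside, on the table. Rear step (own +x half, top 28 mm up): four empty jar wells 50 mm wide, 16 deep, floor 12 mm up, at x = +33, y = -96, -32, +32, +96 mm. Front step (top 18 mm up): a dish in a recess at x = -33 mm and each same y, so each well lies 66 mm behind a dish along the stand's +x.
- green_olive_jar: Small closed glass jar of green olives with a green screw lid: 40 mm across, 82 mm tall, the lid being the top 20 mm (straight sides, good to grip across); 0.13 kg. Origin: centre of its underside; z up its axis. Starts in the carrier.
- black_olive_jar: Small closed glass jar of black olives with a black screw lid: 40 mm across, 82 mm tall, the lid being the top 20 mm (straight sides, good to grip across); 0.13 kg. Origin: centre of its underside; z up its axis. Starts in the carrier.
- apricot_jar: Small closed glass jar of dried apricots with a yellow-orange screw lid: 40 mm across, 82 mm tall, the lid being the top 20 mm (straight sides, good to grip across); 0.13 kg. Origin: centre of its underside; z up its axis. Starts in the carrier.
- cherry_jar: Small closed glass jar of red cherries with a red screw lid: 40 mm across, 82 mm tall, the lid being the top 20 mm (straight sides, good to grip across); 0.13 kg. Origin: centre of its underside; z up its axis. Starts in the carrier.
- green_olive_dish: White round tasting dish heaped with green olives (green): 54 mm across, rim 22 mm high, heap to 32 mm. Origin: centre of its underside. Loose in a front recess of the display stand, 12 mm above the table; it stays where it is.
- black_olive_dish: White round tasting dish heaped with black olives (black): 54 mm across, rim 22 mm high, heap to 32 mm. Origin: centre of its underside. Loose in a front recess of the display stand, 12 mm above the table; it stays where it is.
- apricot_dish: White round tasting dish heaped with dried apricots (orange): 54 mm across, rim 22 mm high, heap to 32 mm. Origin: centre of its underside. Loose in a front recess of the display stand, 12 mm above the table; it stays where it is.
- cherry_dish: White round tasting dish heaped with red cherries (red): 54 mm across, rim 22 mm high, heap to 32 mm. Origin: centre of its underside. Loose in a front recess of the display stand, 12 mm above the table; it stays where it is.

How it is judged:
By the outcome, as a careful person would: the job done as asked, in the order asked, and still so for the second after the job is handed in, with the robot touching nothing.
It also fails if it takes over 99 s, if anything falls off the work surface, if the arm or the gripper's body presses on something with over 40 N, if the wrist force passes 120 N, or if a joint passes its speed limit or range.

ROBOT

A 7-joint arm with a two-finger parallel gripper is mounted at the origin on a cart in front of the work surface, level with it; the furniture and walls round the work are solid. World frame = base frame: x ahead of the robot, y to its left, z up, the work surface at z = 0. Lengths are in m, angles in rad, forces in N, time in s.
With the tool pointing down it reaches from about 0.4 to 0.85 m from the base axis. Payload 4.5 kg.
Tool frame: the origin (TCP) lies where the fingers leave the gripper's body, on its centre line; the fingertips stand 64 mm ahead of it and the grasp point (between the pads) lies 45 mm ahead of it; z points along the fingers, y is the line along which they close (so a half turn about z gives the same grasp; the last joint's range is limited). The gripper opens to 88 mm and grips with 3 to 60 N. Pads are 18 mm wide; open, the fingers measure 123 mm over their backs; the gripper's body (75 mm by 187 mm) begins 45 mm behind the grasp point.
Start: joints at [0.034, 0.689, -0.195, 1.565, 0.157, 0.902, -0.215], TCP at [0.625, 0, 0.303] pointing down, gripper open.
Joint ranges: [-3.01, 3.01], [-0.46, 2.08], [-1.47, 1.51], [0.13, 2.56], [-1, 4.14], [0.04, 2.09], [-2.66, 2.66]. Speed limits (rad/s): [2.57, 2.57, 3.14, 3.14, 3.14, 3.14, 3.14].

INTERFACE

Orientations are given as a unit quaternion [x, y, z, w].
In Python, from plant import r gives the robot as it stands.
- The arm moves only by the tool play_rows, never from a script. Its arguments are lists of equal length, an entry for each row: "translation": the shift along the tool's x, y, z in m, a list of three; "delta_rot": the turn, a rotation vector about the tool's x, y, z in degrees, a list of three; "grip": the opening, from -1 (shut) to 1 (fully open). In form: {"translation": [[x, y, z], ...], "delta_rot": [[rx, ry, rz], ...], "grip": [grip, ...]}. A call has 1 to 20 rows; each row shifts and turns the commanded pose from where the row before left it, along the tool's axes as they then stand; what a row does not reach is not made up. A row lasts 1/8 s, in which the tool goes at most 62.5 mm and 10.7 degrees, less where a joint would pass 70% of its speed; a pose out of reach is approached as far as the arm can. A call with a gripper value outside its range is refused whole. The fingers move at their own pace and stop on an object; "squeeze" is the grip in N (left out, the last holds). Time passes only in rows, so rows that do not move let the fingers close. It gives the time, the measured TCP pose, the force, the opening and the grip force at its end, in the units of the state.
- r.get_state(): the state, without advancing time (a new reading comes with each control period).
- r.snapshot(name): name is "scene" or "side" or "wrist"; returns the picture (420x560x3 uint8, blue, green, red); there is no depth.
- r.get_calibration(name): a dict with "intrinsics" (3x3 intrinsics, pixels), "eye" and "rotation" of the camera in the world. Camera axes: x right, y up, looking along -z (the intrinsics and any distortion apply to the point x, -y, -z); pixel columns grow to the right and rows downward; lengths in m; the calibration is good to about 2 mm. A picture is of the moment at which its call begins: read the wrist's pose just before it. get_calibration takes no time and is no camera call; for the wrist camera it gives the pose at the moment of the call.
- r.finish_job(): hands the job in; it is judged then, once.
Trained networks look in the newest picture that a camera, given by its name, has taken for a name from the list of things; names that differ only in an ending like _2 or _b are one class to them, and where a whole thing is asked for, a point or a joint stands for the part that bears it (a point fixed in the world has none). Each returns a list of dicts, best first, with "confidence" (0 to 1); they miss things now and then, are a little off and sometimes report something else, mostly with a low value. They report only what shows in the picture. A call takes as long as a camera call.
- r.look_for(camera, target): "point" ([x, y, z] in m, in world coordinates, good to about 4 mm: the middle of the surface that is visible of it).
- r.silhouettes(camera, target): "pixels" (420x560 bool, what is visible of it).
The state is a dict: "clock": time; "q": joint angles; "qd": joint speeds; "joint_torque": joint torques, N m; "tool_pos": TCP position; "eef_rot": TCP orientation; "contact_force": force on the tool from outside, world axes, zero at the start; "moment": the same for the moment, N m; "opening": opening from 0.0 (shut) to 1.0 (fully open); "finger_force": force on a finger pad.
Only numpy, scipy, OpenCV 4.12 (cv2) and the standard library are available. Lean on these libraries where they do the work, as an engineer would, in place of code of your own. Each camera call takes 0.05 s, during which the arm holds its last target. There are 200 camera calls.

## Working session

There is one attempt and no reset: what is moved stays moved. The work goes in short steps, Python scripts to look and compute and a tool call to move; the robot and the scene stay as the last step left them, time stands still between calls to the robot, and variables do not carry over. Pictures are saved under pics/ and viewed, at most 14 in all, crops included, and the job is handed in when it is done.

Besides the shell and the picture viewer there is one more tool, called by a JSON object that holds its "method" and its "body", one argument or row to a line. play_rows: Moves the arm, as the interface text tells. Its arguments: {"type":"object","properties":{"translation":{"type":"array","items":{"type":"array","items":{"type":"number"}}},"delta_rot":{"type":"array","items":{"type":"array","items":{"type":"number"}}},"grip":{"type":"array","items":{"type":"number"}},"squeeze":{"type":"number"}},"required":["translation","delta_rot","grip"]}

```bash
mkdir -p pics; ls
python3 - <<'E'
from plant import r
import cv2,numpy as np
s=r.get_state();print({k:np.round(v,3) for k,v in s.items()})
a=r.snapshot("scene");b=r.snapshot("side");cv2.imwrite("pics/a.png",a);cv2.imwrite("pics/b.png",b)
r.snapshot("wrist")
for n in ["jar_carrier","display_stand"]+[f+"_"+k for k in("jar","dish") for f in("green_olive","black_olive","apricot","cherry")]:
  for c in("scene","side","wrist"):
    print(n,c,[(np.round(d["point"],3).tolist(),round(d["confidence"],2)) for d in r.look_for(c,n)[:3]])
for c in("scene","side","wrist"):
  k=r.get_calibration(c);print(c,{q:np.round(v,3).tolist() if not isinstance(v,str) else v for q,v in k.items()})
E
```

```text
pics
{'clock': np.float64(0.0), 'q': array([ 0.034,  0.69 , -0.195,  1.566,  0.157,  0.902, -0.215]), 'qd': array([ 0.002, -0.001,  0.   ,  0.001,  0.001,  0.001,  0.   ]), 'joint_torque': array([ 0.0000e+00, -5.2757e+01, -1.2670e+00, -1.5343e+01, -5.3000e-02,
        7.0000e-03,  0.0000e+00]), 'tool_pos': array([ 0.624, -0.   ,  0.302]), 'eef_rot': array([ 0.707,  0.707, -0.001, -0.001]), 'contact_force': array([-0.925,  0.392, -0.64 ]), 'moment': array([-0.007,  0.017, -0.006]), 'finger_force': np.float64(0.0), 'opening': np.float64(1.0)}
jar_carrier scene [([0.566, -0.047, 0.032], 0.83)]
jar_carrier side [([0.578, -0.168, 0.036], 0.77)]
jar_carrier wrist [([0.603, -0.051, 0.036], 0.91)]
display_stand scene [([0.527, 0.281, 0.019], 0.66), ([0.565, -0.047, 0.034], 0.58)]
display_stand side [([0.541, 0.208, 0.017], 0.83)]
display_stand wrist [([0.54, 0.144, 0.019], 0.7), ([0.492, 0.177, 0.022], 0.65)]
green_olive_jar scene [([0.584, -0.064, 0.066], 0.6)]
green_olive_jar side [([0.595, -0.084, 0.088], 0.59)]
green_olive_jar wrist [([0.596, -0.065, 0.092], 0.83)]
black_olive_jar scene 
[... 823 characters left out ...]
016], 0.55), ([0.49, 0.199, 0.034], 0.53)]
apricot_dish wrist [([0.492, 0.177, 0.02], 0.57)]
cherry_dish scene [([0.474, 0.274, 0.036], 0.75)]
cherry_dish side [([0.487, 0.261, 0.034], 0.57)]
cherry_dish wrist []
scene {'intrinsics': [[441.201, 0.0, 277.303], [0.0, 441.201, 201.883], [0.0, 0.0, 1.0]], 'eye': [-0.145, 0.889, 0.545], 'rotation': [-0.178, 0.517, 0.789, -0.28]}
side {'intrinsics': [[411.197, 0.0, 280.447], [0.0, 411.197, 206.975], [0.0, 0.0, 1.0]], 'eye': [0.517, -0.699, 0.702], 'rotation': [0.399, -0.012, -0.014, 0.917]}
wrist {'intrinsics': [[303.128, 0.0, 281.436], [0.0, 303.128, 202.687], [0.0, 0.0, 1.0]], 'eye': [0.624, 0.085, 0.384], 'rotation': [-0.163, -0.0, 0.0, 0.987]}
```

View pics/a.png

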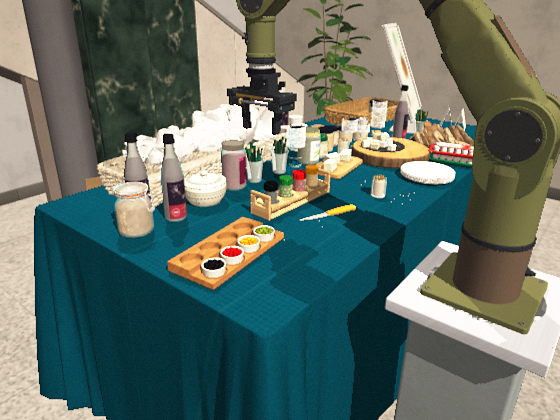

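View pics/b.png

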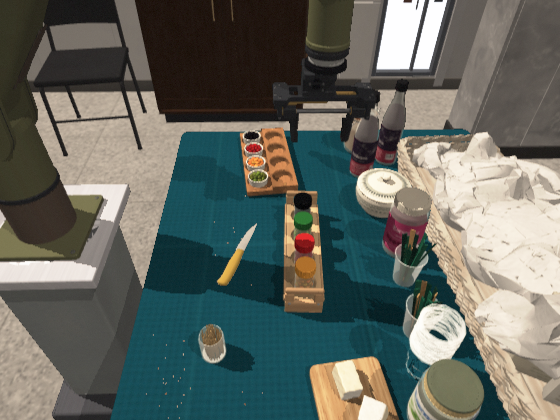

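Scene: the dishes, by rising y, are green, apricot, cherry and black. The carrier jars, by falling y, are black, green, cherry and apricot. Behind them stand bottles, a pot and a jam jar, so I'll triangulate those as obstacles.

```bash
cat > h.py <<'E'
import numpy as np, cv2
from plant import r
from scipy.spatial.transform import Rotation as R
def ray(k,u,v):
    K=np.array(k["intrinsics"]);p=np.linalg.inv(K)@[u,v,1]
    rot=np.array(k["rotation"]); M=R.from_quat(rot).as_matrix() if rot.shape==(4,) else rot
    return np.array(k["eye"]),M@np.array([p[0],-p[1],-p[2]])
def proj(k,P):
    M=R.from_quat(k["rotation"]).as_matrix();c=(np.atleast_2d(P)-k["eye"])@M
    q=(np.array(k["intrinsics"])@np.array([c[:,0],-c[:,1],-c[:,2]])).T
    return q[:,:2]/q[:,2:]
def onz(k,u,v,z):
    e,d=ray(k,u,v);return e+d*(z-e[2])/d[2]
def tri(a,b):
    (e,d),(f,g)=a,b
    t=np.linalg.lstsq(np.array([d,-g]).T,f-e,rcond=None)[0]
    return (e+d*t[0]+f+g*t[1])/2,np.linalg.norm(e+d*t[0]-f-g*t[1])
E
python3 - <<'E'
from h import *
S=r.get_calibration("scene");D=r.get_calibration("side")
for n,a,b in [("bottleA",(168,137),(401,85)),("bottleA'",(168,137),(367,113)),("bottleB",(131,137),(401,85)),("bot B'",(131,137),(367,113)),("pot",(207,173),(381,178)),("jam",(234,145),(411,197)),("cups",(255,143),(410,240)),("clear",(297,118),(440,325))]:
  p,e=tri(ray(S,*a),ray(D,*b));print(n,p.round(3),e.round(3))
k=r.get_calibration("wrist");w=r.snapshot("wrist");cv2.imwrite("pics/c.png",w)
E
```

```text
bottleA [0.821 0.173 0.243] 0.048
bottleA' [0.774 0.179 0.213] 0.044
bottleB [0.858 0.248 0.23 ] 0.002
bot B' [0.804 0.251 0.2  ] 0.1
pot [0.79  0.052 0.091] 0.002
jam [ 0.81  -0.083  0.146] 0.006
cups [ 0.794 -0.175  0.129] 0.013
clear [ 0.773 -0.384  0.178] 0.019
```

View pics/c.png

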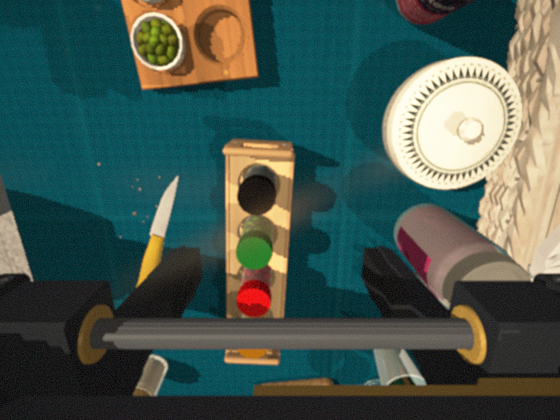

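Wrist: the black lid is at (256,190), green at (254,250), red at (254,297) and apricot at about (254,350), partly hidden. The stand corner is at the top, with the green dish at (157,42). The obstacles lie at x ≥ 0.75, so they are clear of the gripper body. Next I'll view the stand.

{"method": "play_rows", "body": {
  "translation": [
    [0.04,-0.045,0],
    [0.04,-0.045,0],
    [0,0,0],
    [0,0,0]
  ],
  "delta_rot": [
    [0,0,0],
    [0,0,0],
    [0,0,0],
    [0,0,0]
  ],
  "grip": [1,1,1,1]
}}

```text
clock: 2.2
tool_pos: [0.5356, 0.0797, 0.3031]
eef_rot: [0.707, 0.707, 0.0, 0.001]
contact_force: [-0.1, -0.5, -0.1]
opening: 1.002
finger_force: 0.0
```

Run:
```python
from h import *
import pickle
k=r.get_calibration("wrist");w=r.snapshot("wrist");cv2.imwrite("pics/d.png",w);pickle.dump((k,w),open("d.pkl","wb"))
print(r.get_state()["tool_pos"])
for f in("green_olive","apricot","cherry","black_olive"):
  for d in r.silhouettes("wrist",f+"_dish")[:2]:
    m=d["pixels"].astype(np.uint8);c=max(cv2.findContours(m,0,2)[0],key=len);(u,v),a,_=cv2.fitEllipse(cv2.convexHull(c));print(f,round(d["confidence"],2),(round(u),round(v)),np.round(a),onz(k,u,v,.034).round(4))
```

```text
[0.53607146 0.07908375 0.30293605]
green_olive 0.51 (334, 254) [39. 57.] [ 0.6034 -0.0246  0.034 ]
green_olive 0.34 (316, 371) [31. 46.] [ 0.5876 -0.2233  0.034 ]
apricot 0.71 (236, 58) [49. 55.] [0.4877 0.2056 0.034 ]
cherry 0.69 (226, -9) [48. 61.] [0.4803 0.2656 0.034 ]
```

View pics/d.png

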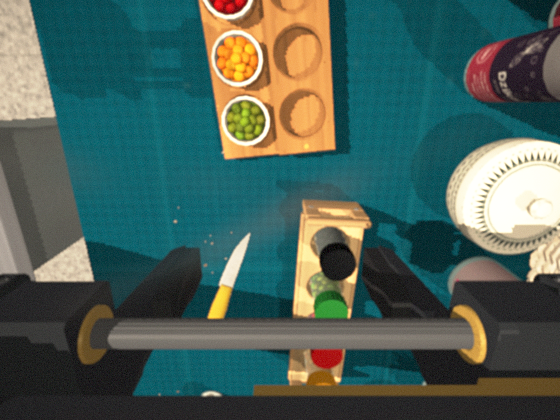

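The stand is rotated slightly: wells at (302,115) and (299,52), dishes at (246,120) and (239,58). Its far end is out of frame, so I'll move to y≈0.18.

{"method": "play_rows", "body": {
  "translation": [
    [0.055,0,0],
    [0.055,0,0],
    [0,0,0],
    [0,0,0]
  ],
  "delta_rot": [
    [0,0,0],
    [0,0,0],
    [0,0,0],
    [0,0,0]
  ],
  "grip": [1,1,1,1]
}}

```text
clock: 2.95
tool_pos: [0.5353, 0.189, 0.3024]
eef_rot: [0.707, 0.707, -0.0, 0.0]
contact_force: [-0.2, -0.5, 0.9]
opening: 0.999
finger_force: 0.0
```

Run:
```python
from h import *
import pickle
k=r.get_calibration("wrist");w=r.snapshot("wrist");cv2.imwrite("pics/e.png",w);pickle.dump((k,w),open("e.pkl","wb"))
print(r.get_state()["tool_pos"])
for f in("green_olive","apricot","cherry","black_olive"):
  for d in r.silhouettes("wrist",f+"_dish")[:1]:
    m=d["pixels"].astype(np.uint8);c=max(cv2.findContours(m,0,2)[0],key=len);(u,v),a,_=cv2.fitEllipse(cv2.convexHull(c));print(f,round(d["confidence"],2),(round(u),round(v)),np.round(a),onz(k,u,v,.034).round(4))
# stand outline from wood colour
hsv=cv2.cvtColor(w,cv2.COLOR_BGR2HSV);m=cv2.inRange(hsv,(3,80,60),(25,255,255));m=cv2.morphologyEx(m,cv2.MORPH_CLOSE,np.ones((25,25)));m[250:]=0
c=max(cv2.findContours(m,0,2)[0],key=cv2.contourArea);print(cv2.minAreaRect(c),cv2.approxPolyDP(c,8,True).reshape(-1,2).tolist())
```

```text
[0.53542876 0.18818627 0.30249671]
green_olive 0.83 (249, 211) [41. 42.] [0.4944 0.1432 0.034 ]
apricot 0.8 (242, 160) [44. 45.] [0.4881 0.2063 0.034 ]
cherry 0.64 (233, 103) [47. 51.] [0.4815 0.2697 0.034 ]
black_olive 0.62 (224, 38) [52. 59.] [0.475  0.3332 0.034 ]
((260.17120361328125, 118.02800750732422), (243.96331787109375, 129.25286865234375), 86.65318298339844) [[189, 0], [230, 239], [330, 234], [318, 0]]
```

View pics/e.png

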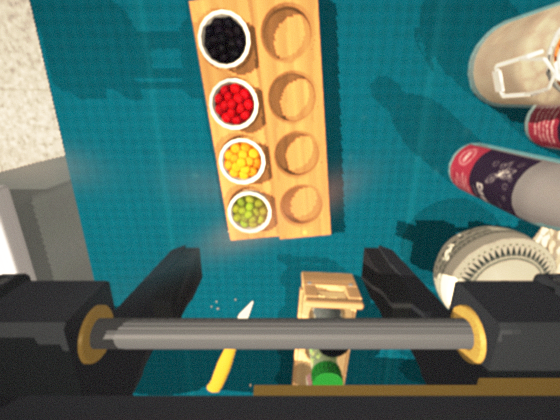

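The four dishes are collinear at 64 mm spacing, which gives a yaw of about 5.8°. The wells are at (287,33), (291,96), (295,153) and (300,204). I'll refine the stand pose on the well rims and measure the lids.

Run:
```python
from h import *
import pickle
from scipy.optimize import minimize
from scipy.ndimage import map_coordinates
k,w=pickle.load(open("e.pkl","rb"))
g=cv2.GaussianBlur(cv2.cvtColor(w,cv2.COLOR_BGR2GRAY).astype(np.float32),(0,0),1.2)
G=np.hypot(cv2.Sobel(g,5,1,0),cv2.Sobel(g,5,0,1))
t=np.linspace(0,2*np.pi,90)
Y=[-.096,-.032,.032,.096]
def wells(p):
    c,s=np.cos(p[2]),np.sin(p[2]);return [np.array([p[0]+c*.033-s*y,p[1]+s*.033+c*y]) for y in Y]
def circ(c,rad,z): return np.c_[c[0]+rad*np.cos(t),c[1]+rad*np.sin(t),0*t+z]
def cost(p):
    q=np.vstack([proj(k,circ(c,.025,.028)) for c in wells(p)]);return -map_coordinates(G,[q[:,1],q[:,0]],order=1).mean()
D=np.array([[.4944,.1432],[.4881,.2063],[.4815,.2697],[.475,.3332]]);yaw=.1013
p0=np.r_[D.mean(0)+.033*np.array([np.cos(yaw),np.sin(yaw)]),yaw]
best=min((minimize(cost,p0+[a,b,0],method="Nelder-Mead",options=dict(initial_simplex=p0+[a,b,0]+np.array([[0,0,0],[.003,0,0],[0,.003,0],[0,0,.02]]))) for a in(-.003,0,.003) for b in(-.003,0,.003)),key=lambda o:o.fun)
print(p0,cost(p0),best.x,best.fun);print(np.round(wells(best.x),4),np.round(wells(p0),4))
o=w.copy()
for c in wells(best.x): cv2.polylines(o,[proj(k,circ(c,.025,.028)).astype(int)],1,(0,255,0))
for c in wells(p0): cv2.polylines(o,[proj(k,circ(c,.025,.028)).astype(int)],1,(255,0,255))
cv2.imwrite("pics/f.png",cv2.resize(o[:260,180:440],None,fx=2.3,fy=2.3))
# lids from first wrist picture
from scipy.spatial.transform import Rotation
c=cv2.imread("pics/c.png");h=cv2.cvtColor(c,cv2.COLOR_BGR2HSV)
kc=dict(k);kc["eye"]=np.array(k["eye"])+np.array([.624,0,.302])-np.array([.5354,.1885,.3025])
for n,lo,hi,(u0,v0) in [("green",(40,100,40),(80,255,255),(254,250)),("red",(0,150,80),(6,255,255),(254,297)),("black",(0,0,0),(180,255,45),(256,190)),]:
    m=cv2.inRange(h,lo,hi);a=np.zeros_like(m);a[v0-35:v0+35,u0-35:u0+35]=m[v0-35:v0+35,u0-35:u0+35]
    cc=max(cv2.findContours(a,0,2)[0],key=cv2.contourArea);(u,v),rr=cv2.minEnclosingCircle(cc);print(n,u,v,rr,onz(kc,u,v,.09).round(4))
```

```text
[0.51758083 0.24143719 0.1013    ] -64.08137 [0.52776327 0.23590679 0.10205419] -96.42889404296875
[[0.5704 0.1438]
 [0.5639 0.2074]
 [0.5573 0.2711]
 [0.5508 0.3348]] [[0.5601 0.1493]
 [0.5536 0.2129]
 [0.5472 0.2766]
 [0.5407 0.3403]]
green 254.27227783203125 251.09405517578125 18.688364028930664 [ 0.5935 -0.0701  0.09  ]
red 253.9658966064453 297.5016784667969 19.498472213745117 [ 0.5915 -0.1295  0.09  ]
black 255.5 192.0 19.981340408325195 [ 0.5967 -0.0035  0.09  ]
```

View pics/f.png

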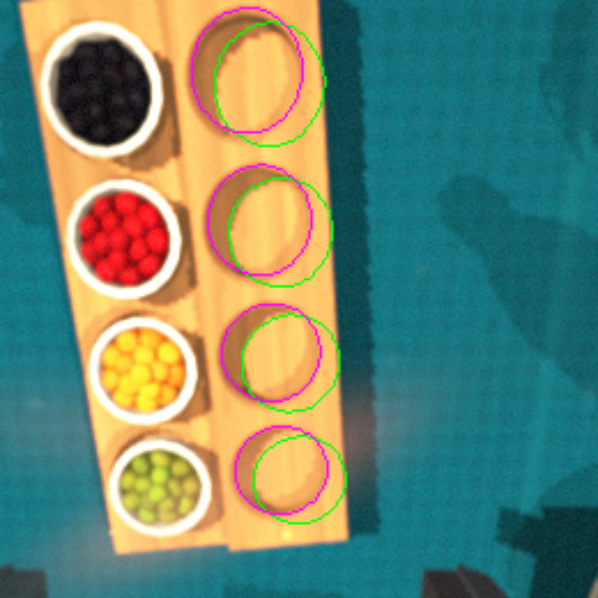

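The magenta circles, derived from the dishes, sit on the well rims. The green gradient fit was pulled off by shadow, so I'll use magenta. Wells: green (0.560,0.149), apricot (0.554,0.213), cherry (0.547,0.277), black (0.541,0.340). Next, the carrier.

{"method": "play_rows", "body": {
  "translation": [
    [-0.05,0.012,0],
    [-0.05,0.012,0],
    [-0.05,0.012,0],
    [-0.05,0.012,0],
    [-0.05,0.012,0],
    [-0.01,0,0],
    [0,0,0],
    [0,0,0]
  ],
  "delta_rot": [
    [0,0,0],
    [0,0,0],
    [0,0,0],
    [0,0,0],
    [0,0,0],
    [0,0,0],
    [0,0,0],
    [0,0,0]
  ],
  "grip": [1,1,1,1,1,1,1,1]
}}

```text
clock: 4.2
tool_pos: [0.5948, -0.0678, 0.3028]
eef_rot: [0.706, 0.708, 0.001, -0.001]
contact_force: [0.1, 0.5, 0.6]
opening: 0.999
finger_force: 0.0
```

```bash
cat > lids.py <<'E'
from h import *
import sys
from scipy.optimize import least_squares
def lids(names,tag):
    st=r.get_state();k=r.get_calibration("wrist");w=r.snapshot("wrist");print(st["tool_pos"].round(4))
    h=cv2.cvtColor(w,cv2.COLOR_BGR2HSV);o=w.copy();t=np.linspace(0,2*np.pi,60)
    rng=dict(green=((40,100,30),(85,255,255)),red=((0,150,60),(5,255,255)),black=((0,0,0),(180,255,40)),apricot=((9,190,90),(22,255,255)))
    app=dict(black=(.5975,-.002),green=(.5945,-.067),red=(.592,-.131),apricot=(.588,-.2))
    for n in names:
        u0,v0=proj(k,[*app[n],.09])[0].astype(int);a=np.zeros(w.shape[:2],np.uint8);cv2.circle(a,(int(u0),int(v0)),27,255,-1)
        m=cv2.inRange(h,*rng[n])&a
        cs=cv2.findContours(m,0,1)[0]
        if not cs: print(n,"none");continue
        c=cv2.convexHull(max(cs,key=cv2.contourArea)).reshape(-1,2)
        # model: silhouette of lid = hull of top & bottom circles
        M=np.zeros_like(m);cv2.fillConvexPoly(M,c,255)
        def model(p):
            q=np.vstack([proj(k,np.c_[p[0]+.02*np.cos(t),p[1]+.02*np.sin(t),0*t+z]) for z in(.09,.07)]).astype(np.float32)
            x=cv2.convexHull(q).reshape(-1,2);I=np.zeros(m.shape,np.uint8);cv2.fillConvexPoly(I,np.round(x*16).astype(np.int32),255,cv2.LINE_AA,4);return cv2.GaussianBlur(I.astype(float),(0,0),2),x
        Mb=cv2.GaussianBlur(M.astype(float),(0,0),2)
        f=lambda p:((model(p)[0]-Mb)**2).mean()
        from scipy.optimize import minimize
        x0=np.array(app[n]);b=minimize(f,x0,method="Nelder-Mead",options=dict(initial_simplex=x0+np.array([[0,0],[.004,0],[0,.004]]),xatol=1e-4))
        print(n,b.x.round(4),round(b.fun,1),"area",int((m>0).sum()),int((model(b.x)[0]>127).sum()))
        cv2.polylines(o,[model(b.x)[1].astype(int)],1,(255,255,0));
    cv2.imwrite(f"pics/{tag}.png",cv2.resize(o[100:360,160:420],None,fx=2.3,fy=2.3))
E
python3 -c "
from lids import *
lids(['black','green','red','apricot'],'g')"
```

```text
[ 0.5948 -0.0678  0.3028]
black [ 0.598  -0.0091] 20.0 area 1222 1520
green [ 0.5936 -0.0731] 8.0 area 1204 1387
red [ 0.5909 -0.138 ] 3.9 area 1040 1277
apricot [ 0.5883 -0.2012] 6.2 area 1025 1178
```

View pics/g.png

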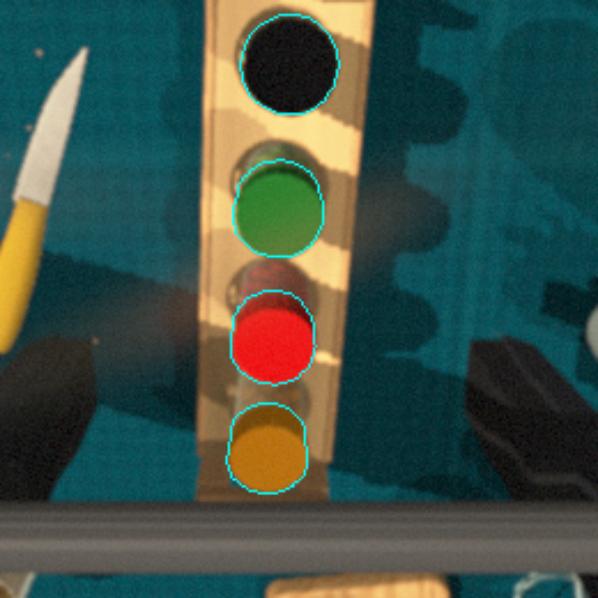

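The lid fits are 64 mm apart and consistent with the side-camera readings. I'll start with the green jar at (0.5935,-0.073): descend and grip.

{"method": "play_rows", "body": {
  "translation": [
    [-0.003,-0.0015,0.045],
    [0,0,0.045],
    [0,0,0.045],
    [0,0,0.03],
    [0,0,0.013],
    [0,0,0],
    [0,0,0],
    [0,0,0],
    [0,0,0],
    [0,0,0],
    [0,0,0],
    [0,0,0]
  ],
  "delta_rot": [
    [0,0,0],
    [0,0,0],
    [0,0,0],
    [0,0,0],
    [0,0,0],
    [0,0,0],
    [0,0,0],
    [0,0,0],
    [0,0,0],
    [0,0,0],
    [0,0,0],
    [0,0,0]
  ],
  "grip": [1,1,1,1,1,1,-1,-1,-1,-1,-1,-1],
  "squeeze": 15
}}

```text
clock: 5.75
tool_pos: [0.5937, -0.073, 0.1248]
eef_rot: [0.707, 0.707, 0.0, 0.0]
contact_force: [0.3, 1.2, 0.6]
opening: 0.445
finger_force: 15.0
```

{"method": "play_rows", "body": {
  "translation": [
    [0,0,-0.03],
    [0,0,-0.045],
    [0,0,-0.045],
    [0.05,-0.0075,0],
    [0.05,-0.0075,0],
    [0.05,-0.0075,0],
    [0.05,-0.0075,0],
    [0.022,-0.0035,0],
    [0,0,0],
    [0,0,0.045],
    [0,0,0.035],
    [0,0,0.01],
    [0,0,0]
  ],
  "delta_rot": [
    [0,0,0],
    [0,0,0],
    [0,0,0],
    [0,0,0],
    [0,0,0],
    [0,0,0],
    [0,0,0],
    [0,0,0],
    [0,0,0],
    [0,0,0],
    [0,0,0],
    [0,0,0],
    [0,0,0]
  ],
  "grip": [-1,-1,-1,-1,-1,-1,-1,-1,-1,-1,-1,-1,-1]
}}

```text
clock: 7.38
tool_pos: [0.5603, 0.1478, 0.1547]
eef_rot: [0.708, 0.707, -0.0, 0.0]
contact_force: [-0.4, -0.4, -0.2]
opening: 0.446
finger_force: 15.0
```

Run:
```python
from h import *
print(r.get_state()["tool_pos"].round(4))
k=r.get_calibration("wrist");w=r.snapshot("wrist");s=r.snapshot("scene");d=r.snapshot("side");
cv2.imwrite("pics/h.png",np.vstack([np.hstack([cv2.resize(s[190:310,150:300],(400,320)),cv2.resize(d[110:210,220:345],(400,320))]),cv2.resize(w,(373,280)).astype(np.uint8) if 0 else cv2.copyMakeBorder(cv2.resize(w,(373,280)),0,0,0,427,0)]))
```

```text
[0.5603 0.1478 0.1547]
```

View pics/h.png

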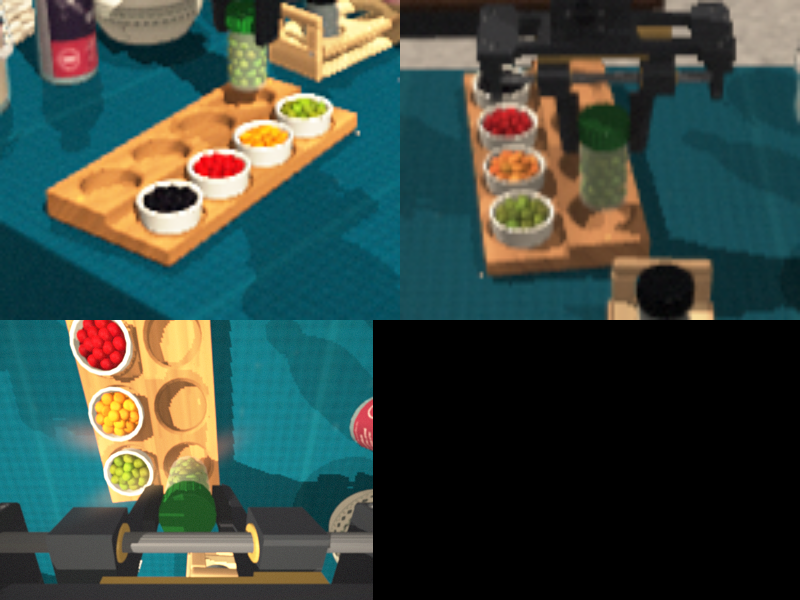

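The jar hangs upright over the green well, behind the green dish. I'll lower it slowly.

{"method": "play_rows", "body": {
  "translation": [
    [0,0,0.008],
    [0,0,0.007],
    [0,0,0.005],
    [0,0,0.003],
    [0,0,0.0015],
    [0,0,0],
    [0,0,0]
  ],
  "delta_rot": [
    [0,0,0],
    [0,0,0],
    [0,0,0],
    [0,0,0],
    [0,0,0],
    [0,0,0],
    [0,0,0]
  ],
  "grip": [-1,-1,-1,-1,-1,-1,-1]
}}

```text
clock: 8.4
tool_pos: [0.5601, 0.1491, 0.1304]
eef_rot: [0.707, 0.707, 0.0, 0.0]
contact_force: [-0.6, -0.7, -2.6]
opening: 0.444
finger_force: 15.0
```

{"method": "play_rows", "body": {
  "translation": [
    [0,0,0.001],
    [0,0,0.001],
    [0,0,0],
    [0,0,0]
  ],
  "delta_rot": [
    [0,0,0],
    [0,0,0],
    [0,0,0],
    [0,0,0]
  ],
  "grip": [-1,-1,-1,-1]
}}

```text
clock: 8.9
tool_pos: [0.5603, 0.1491, 0.1287]
eef_rot: [0.707, 0.707, 0.0, 0.0]
contact_force: [-1.2, -0.0, 5.0]
opening: 0.445
finger_force: 15.0
```

{"method": "play_rows", "body": {
  "translation": [
    [0,0,0],
    [0,0,0],
    [0,0,0],
    [0,0,-0.03],
    [0,0,-0.05],
    [0,0,-0.05],
    [-0.048,0.005,0],
    [-0.048,0.005,0],
    [-0.048,0.005,0],
    [-0.048,0.005,0],
    [-0.048,0.005,0],
    [-0.047,0.006,0],
    [0,0,0]
  ],
  "delta_rot": [
    [0,0,0],
    [0,0,0],
    [0,0,0],
    [0,0,0],
    [0,0,0],
    [0,0,0],
    [0,0,0],
    [0,0,0],
    [0,0,0],
    [0,0,0],
    [0,0,0],
    [0,0,0],
    [0,0,0]
  ],
  "grip": [0.4,0.4,0.4,0.4,0.4,0.6,1,1,1,1,1,1,1]
}}

```text
clock: 10.52
tool_pos: [0.5904, -0.1439, 0.2578]
eef_rot: [0.71, 0.704, -0.001, 0.001]
contact_force: [0.9, 0.1, 0.0]
opening: 0.998
finger_force: 0.0
```

Run:
```python
from lids import *
lids(['black','red'],'i')
s=r.snapshot("scene");d=r.snapshot("side");
cv2.imwrite("pics/j.png",np.hstack([cv2.resize(s[170:310,150:325],(400,320)),cv2.resize(d[110:210,220:345],(400,320))]))
```

```text
[ 0.5904 -0.1439  0.2578]
black [0.5981 0.0046] 55.0 area 1366 1889
red [ 0.5911 -0.1365] 12.2 area 1602 1905
```

View pics/j.png

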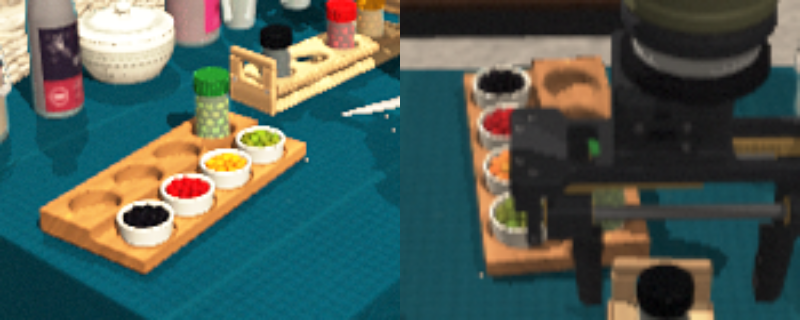

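The green jar stands upright in its well. Cherry is next: descend, grip and lift.

{"method": "play_rows", "body": {
  "translation": [
    [0,0,0.045],
    [0,0,0.045],
    [0,0,0.03],
    [0,0,0.0135],
    [0,0,0],
    [0,0,0],
    [0,0,0],
    [0,0,0],
    [0,0,0],
    [0,0,0],
    [0,0,0]
  ],
  "delta_rot": [
    [0,0,0],
    [0,0,0],
    [0,0,0],
    [0,0,0],
    [0,0,0],
    [0,0,0],
    [0,0,0],
    [0,0,0],
    [0,0,0],
    [0,0,0],
    [0,0,0]
  ],
  "grip": [1,1,1,1,1,1,-1,-1,-1,-1,-1]
}}

```text
clock: 12.05
tool_pos: [0.5911, -0.138, 0.1248]
eef_rot: [0.707, 0.707, 0.0, 0.0]
contact_force: [-0.1, -0.4, 0.3]
opening: 0.453
finger_force: 0.3
```

{"method": "play_rows", "body": {
  "translation": [
    [0,0,0],
    [0,0,-0.03],
    [0,0,-0.045],
    [0,0,-0.045],
    [0.046,-0.005,0],
    [0.046,-0.005,0],
    [0.046,-0.005,0],
    [0.046,-0.005,0],
    [0.046,-0.005,0],
    [0.046,-0.005,0],
    [0.046,-0.005,0],
    [0.046,-0.005,0],
    [0.047,-0.004,0],
    [0,0,0],
    [0,0,0],
    [0,0,0.045],
    [0,0,0.035],
    [0,0,0.01],
    [0,0,0]
  ],
  "delta_rot": [
    [0,0,0],
    [0,0,0],
    [0,0,0],
    [0,0,0],
    [0,0,0],
    [0,0,0],
    [0,0,0],
    [0,0,0],
    [0,0,0],
    [0,0,0],
    [0,0,0],
    [0,0,0],
    [0,0,0],
    [0,0,0],
    [0,0,0],
    [0,0,0],
    [0,0,0],
    [0,0,0],
    [0,0,0]
  ],
  "grip": [-1,-1,-1,-1,-1,-1,-1,-1,-1,-1,-1,-1,-1,-1,-1,-1,-1,-1,-1]
}}

```text
clock: 14.42
tool_pos: [0.5474, 0.2759, 0.1548]
eef_rot: [0.708, 0.707, -0.0, 0.0]
contact_force: [-0.0, 0.5, 0.2]
opening: 0.442
finger_force: 15.0
```

{"method": "play_rows", "body": {
  "translation": [
    [0,0,0.008],
    [0,0,0.007],
    [0,0,0.005],
    [0,0,0.003],
    [0,0,0.002],
    [0,0,0.0015],
    [0,0,0],
    [0,0,0]
  ],
  "delta_rot": [
    [0,0,0],
    [0,0,0],
    [0,0,0],
    [0,0,0],
    [0,0,0],
    [0,0,0],
    [0,0,0],
    [0,0,0]
  ],
  "grip": [-1,-1,-1,-1,-1,-1,-1,-1]
}}

```text
clock: 15.42
tool_pos: [0.5471, 0.2772, 0.1287]
eef_rot: [0.707, 0.707, 0.0, 0.0]
contact_force: [-0.7, -0.8, 3.4]
opening: 0.446
finger_force: 15.0
```

{"method": "play_rows", "body": {
  "translation": [
    [0,0,0],
    [0,0,0],
    [0,0,0],
    [0,0,-0.03],
    [0,0,-0.05],
    [0,0,-0.05],
    [-0.048,0.0085,0],
    [-0.048,0.0085,0],
    [-0.048,0.0085,0],
    [-0.048,0.0085,0],
    [-0.048,0.0085,0],
    [-0.046,0.0085,0],
    [0,0,0],
    [0,0,0],
    [0,0,0.045],
    [0,0,0.045],
    [0,0,0.03],
    [0,0,0.0135],
    [0,0,0]
  ],
  "delta_rot": [
    [0,0,0],
    [0,0,0],
    [0,0,0],
    [0,0,0],
    [0,0,0],
    [0,0,0],
    [0,0,0],
    [0,0,0],
    [0,0,0],
    [0,0,0],
    [0,0,0],
    [0,0,0],
    [0,0,0],
    [0,0,0],
    [0,0,0],
    [0,0,0],
    [0,0,0],
    [0,0,0],
    [0,0,0]
  ],
  "grip": [0.4,0.4,0.4,0.4,0.4,0.6,1,1,1,1,1,1,1,1,1,1,1,1,1]
}}

```text
clock: 17.8
tool_pos: [0.5978, -0.0077, 0.1244]
eef_rot: [0.706, 0.708, -0.0, -0.001]
contact_force: [0.8, -0.7, 0.6]
opening: 1.001
finger_force: 0.0
```

{"method": "play_rows", "body": {
  "translation": [
    [0,0,0],
    [0,0,0],
    [0,0,0],
    [0,0,0],
    [0,0,0],
    [0,0,0],
    [0,0,0]
  ],
  "delta_rot": [
    [0,0,0],
    [0,0,0],
    [0,0,0],
    [0,0,0],
    [0,0,0],
    [0,0,0],
    [0,0,0]
  ],
  "grip": [-1,-1,-1,-1,-1,-1,-1]
}}

```text
clock: 18.68
tool_pos: [0.5982, -0.009, 0.1248]
eef_rot: [0.707, 0.707, 0.0, 0.0]
contact_force: [0.0, -0.3, 1.3]
opening: 0.445
finger_force: 15.0
```

Run:
```python
from h import *
s=r.snapshot("scene");d=r.snapshot("side");
cv2.imwrite("pics/k.png",np.hstack([cv2.resize(s[170:310,150:325],(400,320)),cv2.resize(d[100:300,200:450],(400,320))]))
```

```text
(no output)
```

View pics/k.png

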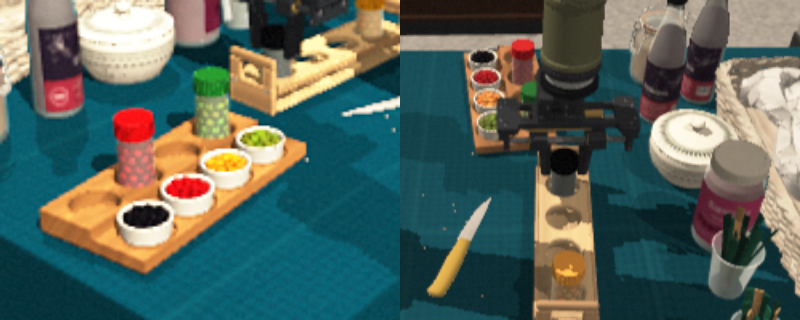

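Green and cherry are seated upright and black is gripped. Carrying black to (0.541,0.340).

{"method": "play_rows", "body": {
  "translation": [
    [0,0,-0.03],
    [0,0,-0.045],
    [0,0,-0.045],
    [0.044,-0.007,0],
    [0.044,-0.007,0],
    [0.044,-0.007,0],
    [0.044,-0.007,0],
    [0.044,-0.007,0],
    [0.044,-0.007,0],
    [0.044,-0.007,0],
    [0.041,-0.008,0],
    [0,0,0],
    [0,0,0],
    [0,0,0.045],
    [0,0,0.035],
    [0,0,0.01],
    [0,0,0]
  ],
  "delta_rot": [
    [0,0,0],
    [0,0,0],
    [0,0,0],
    [0,0,0],
    [0,0,0],
    [0,0,0],
    [0,0,0],
    [0,0,0],
    [0,0,0],
    [0,0,0],
    [0,0,0],
    [0,0,0],
    [0,0,0],
    [0,0,0],
    [0,0,0],
    [0,0,0],
    [0,0,0]
  ],
  "grip": [-1,-1,-1,-1,-1,-1,-1,-1,-1,-1,-1,-1,-1,-1,-1,-1,-1]
}}

```text
clock: 20.9
tool_pos: [0.5415, 0.3389, 0.1548]
eef_rot: [0.708, 0.707, -0.0, 0.0]
contact_force: [0.0, 0.1, -1.6]
opening: 0.443
finger_force: 15.0
```

{"method": "play_rows", "body": {
  "translation": [
    [0,0,0.008],
    [0,0,0.007],
    [0,0,0.005],
    [0,0,0.003],
    [0,0,0.002],
    [0,0,0.0015],
    [0,0,0],
    [0,0,0]
  ],
  "delta_rot": [
    [0,0,0],
    [0,0,0],
    [0,0,0],
    [0,0,0],
    [0,0,0],
    [0,0,0],
    [0,0,0],
    [0,0,0]
  ],
  "grip": [-1,-1,-1,-1,-1,-1,-1,-1]
}}

```text
clock: 21.9
tool_pos: [0.5412, 0.3402, 0.1288]
eef_rot: [0.707, 0.707, 0.0, 0.0]
contact_force: [-1.2, -0.9, 4.9]
opening: 0.442
finger_force: 15.0
```

{"method": "play_rows", "body": {
  "translation": [
    [0,0,0],
    [0,0,0],
    [0,0,0],
    [0,0,-0.03],
    [0,0,-0.05],
    [0,0,-0.05],
    [-0.049,0.004,0],
    [-0.049,0.004,0],
    [-0.049,0.004,0],
    [-0.049,0.004,0],
    [-0.049,0.004,0],
    [-0.049,0.004,0],
    [-0.049,0.004,0],
    [-0.049,0.004,0],
    [-0.049,0.004,0],
    [-0.049,0.005,0],
    [-0.0515,0.006,0],
    [0,0,0],
    [0,0,0],
    [0,0,0]
  ],
  "delta_rot": [
    [0,0,0],
    [0,0,0],
    [0,0,0],
    [0,0,0],
    [0,0,0],
    [0,0,0],
    [0,0,0],
    [0,0,0],
    [0,0,0],
    [0,0,0],
    [0,0,0],
    [0,0,0],
    [0,0,0],
    [0,0,0],
    [0,0,0],
    [0,0,0],
    [0,0,0],
    [0,0,0],
    [0,0,0],
    [0,0,0]
  ],
  "grip": [0.4,0.4,0.4,0.4,0.4,0.6,1,1,1,1,1,1,1,1,1,1,1,1,1,1]
}}

```text
clock: 24.4
tool_pos: [0.5882, -0.1995, 0.2583]
eef_rot: [0.706, 0.708, 0.0, -0.0]
contact_force: [0.1, -0.4, 0.5]
opening: 0.999
finger_force: 0.0
```

```bash
python3 -c "
from lids import *
lids(['apricot'],'l')"
```

```text
[ 0.5882 -0.1995  0.2583]
apricot [ 0.588  -0.2006] 9.9 area 960 1868
```

The apricot lid is confirmed at (0.588,-0.201). Descending to grip.

{"method": "play_rows", "body": {
  "translation": [
    [0,0,0.045],
    [0,0,0.045],
    [0,0,0.03],
    [0,0,0.0135],
    [0,0,0],
    [0,0,0],
    [0,0,0],
    [0,0,0],
    [0,0,0],
    [0,0,0],
    [0,0,0],
    [0,0,0]
  ],
  "delta_rot": [
    [0,0,0],
    [0,0,0],
    [0,0,0],
    [0,0,0],
    [0,0,0],
    [0,0,0],
    [0,0,0],
    [0,0,0],
    [0,0,0],
    [0,0,0],
    [0,0,0],
    [0,0,0]
  ],
  "grip": [1,1,1,1,1,1,-1,-1,-1,-1,-1,-1]
}}

```text
clock: 25.95
tool_pos: [0.5882, -0.2014, 0.1247]
eef_rot: [0.707, 0.707, 0.0, 0.0]
contact_force: [0.7, 0.1, 0.5]
opening: 0.445
finger_force: 15.0
```

{"method": "play_rows", "body": {
  "translation": [
    [0,0,-0.03],
    [0,0,-0.045],
    [0,0,-0.045],
    [0.046,-0.004,0],
    [0.046,-0.004,0],
    [0.046,-0.004,0],
    [0.046,-0.004,0],
    [0.046,-0.004,0],
    [0.046,-0.004,0],
    [0.046,-0.004,0],
    [0.046,-0.004,0],
    [0.0465,-0.002,0],
    [0,0,0],
    [0,0,0],
    [0,0,0.045],
    [0,0,0.035],
    [0,0,0.01],
    [0,0,0]
  ],
  "delta_rot": [
    [0,0,0],
    [0,0,0],
    [0,0,0],
    [0,0,0],
    [0,0,0],
    [0,0,0],
    [0,0,0],
    [0,0,0],
    [0,0,0],
    [0,0,0],
    [0,0,0],
    [0,0,0],
    [0,0,0],
    [0,0,0],
    [0,0,0],
    [0,0,0],
    [0,0,0],
    [0,0,0]
  ],
  "grip": [-1,-1,-1,-1,-1,-1,-1,-1,-1,-1,-1,-1,-1,-1,-1,-1,-1,-1]
}}

```text
clock: 28.2
tool_pos: [0.5543, 0.2119, 0.1547]
eef_rot: [0.708, 0.707, -0.0, 0.0]
contact_force: [0.7, -0.1, -0.9]
opening: 0.444
finger_force: 15.0
```

{"method": "play_rows", "body": {
  "translation": [
    [0,0,0.008],
    [0,0,0.007],
    [0,0,0.005],
    [0,0,0.003],
    [0,0,0.002],
    [0,0,0.0015],
    [0,0,0],
    [0,0,0]
  ],
  "delta_rot": [
    [0,0,0],
    [0,0,0],
    [0,0,0],
    [0,0,0],
    [0,0,0],
    [0,0,0],
    [0,0,0],
    [0,0,0]
  ],
  "grip": [-1,-1,-1,-1,-1,-1,-1,-1]
}}

```text
clock: 29.2
tool_pos: [0.5542, 0.2133, 0.1287]
eef_rot: [0.707, 0.707, 0.0, 0.0]
contact_force: [-1.8, 1.6, 3.4]
opening: 0.447
finger_force: 15.0
```

Seated. Releasing, then moving away to look.

{"method": "play_rows", "body": {
  "translation": [
    [0,0,0],
    [0,0,0],
    [0,0,0],
    [0,0,-0.03],
    [0,0,-0.05],
    [0,0,-0.05],
    [-0.04,0,-0.02],
    [-0.04,0,-0.02],
    [-0.04,0,0],
    [-0.04,0,0],
    [0,0,0],
    [0,0,0],
    [0,0,0]
  ],
  "delta_rot": [
    [0,0,0],
    [0,0,0],
    [0,0,0],
    [0,0,0],
    [0,0,0],
    [0,0,0],
    [0,0,0],
    [0,0,0],
    [0,0,0],
    [0,0,0],
    [0,0,0],
    [0,0,0],
    [0,0,0]
  ],
  "grip": [0.4,0.4,0.4,0.4,0.4,0.6,1,1,1,1,1,1,1]
}}

```text
clock: 30.82
tool_pos: [0.554, 0.0547, 0.2982]
eef_rot: [0.706, 0.708, 0.0, -0.0]
contact_force: [-0.4, -0.2, -0.5]
opening: 1.002
finger_force: 0.0
```

Run:
```python
from h import *
s=r.snapshot("scene");d=r.snapshot("wrist");
cv2.imwrite("pics/m.png",np.hstack([cv2.resize(s[170:310,150:325],(400,320)),cv2.resize(d[0:260,150:475],(400,320))]))
```

```text
(no output)
```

View pics/m.png

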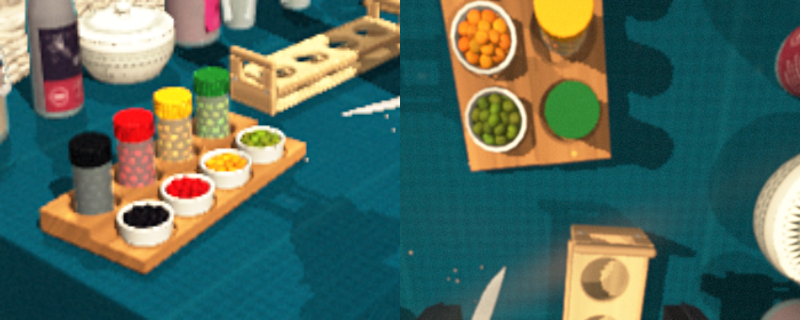

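All four jars are upright and fully down, each behind its matching dish, and the dishes haven't moved.

```bash
python3 -c "
from plant import r
print(r.finish_job())"
```

```text
the job is handed in; nothing more can be done
None
```

All four jars stand upright and fully down in the wells behind their matching dishes, the dishes haven't moved, and I handed the job in at about 31 s.

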